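# Swing the swivel vise to its 45 degree mark and lock it

## Task

The bar in the machine vise is to be cut at 45 degrees. Loosen the vise's swivel clamp by swinging its black-balled lever all the way anticlockwise (seen from above), swing the vise on its base until the index plate points at the 45 degree line, the long line in the middle of the scale, and lock it there by swinging the lever back clockwise until it is fully tight. Leave the other things on the bench where they lie.

Things in the scene. Friction and masses are not known exactly. Their poses are not given: they have to be found in the camera images.
- vise (a joint): angle in rad of the grey machine vise on its round swivel base; grows anticlockwise seen from above, stops at 0 and 1.571; 0.785 = index plate at the 45 degree line. Starts between 0 and 0.5. With the clamp loose it turns stiffly (0.7 N m, about 9 N at bar_grip) and stays where it is left; with the clamp tight it is locked (50 N there do not move it).
- clamp_lever (a joint): angle in rad of the swivel clamp's lever about its upright bolt, relative to the vise: 0 = stop, fully tight; grows anticlockwise seen from above as it loosens, to its other stop at 1.0. The clamp grips below about 0.7 and is free above. The lever stays where it is left; it turns at 4 to 7 N on the ball. Bolt and lever ride on the vise and go round with it when it swings.
- lever_ball (a point): centre of the black ball at the lever's end: 30 mm across (pinch it from above, or push it sideways), 130 mm above the bench, 61 mm level distance from lever_bolt; a 10 mm rod slopes up to it from the bolt's hub. Beside the ball it is clear for 50 mm but for this rod and hub; what lies below it is at most 90 mm above the bench.
- lever_bolt (a point): point on the upright axis of the lever's bolt, at the height of the ball's centre; 75 mm from the swivel axis, behind the fixed jaw, on the side away from the vise's screw. The bolt's hub is 32 mm across and its top is level with the ball's lower half.
- vise_axis (a point): point on the upright swivel axis, between the jaws, at the height of the bar's centre (148 mm above the bench). The jaws are 74 mm long along the bar and reach 155 mm above the bench. Axes: x to lever_bolt, y along the bar to bar_grip, z up. The vise's screw with its tommy bar sticks out 108 mm to -x.
- bar_grip (a point): centre of the free end of the flat aluminium bar clamped fast in the vise, standing on edge: 10 mm thick, 30 mm high (133 to 163 mm above the bench), sticking 67 mm out of the jaws; this point is 82 mm from the swivel axis and 22 mm from the bar's end. Pinched here from above it serves as the handle to swing the vise. Axes as for vise_axis.
- index_tip (a point): tip of the index plate, a bright pointed plate with a black line at the rim of the vise's round foot, 77 mm from the swivel axis, 88 mm above the bench; turns with the vise
- mark_45 (a point): middle of the 45 degree line on the bright face of the swivel base (176 mm across, on a riser bolted to the bench), 77 mm from the swivel axis, 75 mm above the bench. Three long lines are 0, 45 and 90, anticlockwise from above; medium lines stand every 15 and short lines every 5 degrees.
- hammer: hammer with a beech handle, 308 mm long; bystander
- spray_tin: aerosol can with a white cap, 64 mm across, 192 mm tall; bystander
- v_block_a: dark V-block, 42 x 60 x 46 mm, near the robot; bystander
- v_block_b: dark V-block, 42 x 60 x 46 mm, behind the vise; bystander

How it is judged:
By the outcome, as a careful person would: the job done as asked, in the order asked, and still so for the second after the job is handed in, with the robot touching nothing.
It also fails if it takes over 61 s, if anything falls off the work surface, if the arm or the gripper's body presses on something with over 40 N, if the wrist force passes 120 N, or if a joint passes its speed limit or range.

## Robot

A 6-joint arm with a two-finger parallel gripper is mounted at the origin on the work surface; the furniture and walls round the work are solid. World frame = base frame: x ahead of the robot, y to its left, z up, the work surface at z = 0. Lengths are in m, angles in degrees, forces in N, time in s.
With the tool pointing down it reaches from about 0.35 to 0.875 m from the base axis. Payload 4.2 kg.
Tool frame: the origin (TCP) lies at the very end of the fingers, on their centre line; the grasp point (between the pads) lies env.pinch_z behind it (env.pinch_z is the distance from the TCP to the grasp point, in m); z points along the fingers, y is the line along which they close (so a half turn about z gives the same grasp; the last joint's range is limited). The gripper opens to 85 mm and grips with 20 to 120 N. Pads are 22 mm wide; open, the fingers measure 114 mm over their backs; the gripper's body (76 mm by 85 mm) begins 54 mm behind the grasp point. The pads swing forward as they close: fully open they stand 13 mm farther back than shut.
Start: joints at [14.817, 22.042, 0.453, 0, -68.411, -14.817], TCP at [0.625, 0, 0.231] pointing down, gripper open.
Joint ranges: [-179.83, 179.83], [-69.29, 118.12], [-61.27, 80.66], [-181.25, 117.63], [-171.15, -9.14], [-177.46, 177.46]. Speed limits (degrees/s): [159.86, 159.86, 180, 180, 180, 180].

## Interface

Orientations are given as [roll, pitch, yaw] about the fixed x, y, z axes, in that order (R = Rz(yaw) Ry(pitch) Rx(roll)).
In Python, from station import env gives the robot as it stands.
- The arm moves only by the shell command python3 -m inch 'ROWS' [FORCE]. ROWS is JSON, a list of rows, each an object with "claw": the opening, from 0 (shut) to 1 (fully open); "translation": the shift along the tool's x, y, z in units of 0.025 m (1.0 is 0.025 m), a list of three; "spin": the turn about the tool's z in units of 6 degrees (1.0 is 6 degrees). In form: [{"claw": claw, "translation": [tx, ty, tz], "spin": spin}, ...]. A call has 1 to 20 rows; each row shifts and turns the commanded pose from where the row before left it, along the tool's axes as they then stand; what a row does not reach is not made up. A row lasts 1/10 s, in which the tool goes at most 50 mm and 8.59 degrees, less where a joint would pass 70% of its speed; a pose out of reach is approached as far as the arm can. A call with a number of a shift or a turn outside -1 to 1 is refused whole. A call with a gripper value outside its range is refused whole. The fingers move at their own pace and stop on an object; FORCE is the grip in N (left out, the last holds). Time passes only in rows, so rows that do not move let the fingers close. It gives the time, the measured TCP pose, the force, the opening and the grip force at its end, in the units of the state.
- env.state(): the state, without advancing time (a new reading comes with each control period).
- env.capture(name): name is "scene" or "side" or "wrist"; returns the picture (384x512x3 uint8, blue, green, red); there is no depth.
- env.get_calibration(name): a dict with "camera_matrix" (3x3 intrinsics, pixels), "xyz" and "orientation" of the camera in the world. Camera axes: x right, y down, z forward; pixel columns grow to the right and rows downward; lengths in m; the calibration is good to about 2 mm. A picture is of the moment at which its call begins: read the wrist's pose just before it. get_calibration takes no time and is no camera call; for the wrist camera it gives the pose at the moment of the call.
- env.finish_job(): hands the job in; it is judged then, once.
The state is a dict: "time": time; "joint_positions": joint angles; "dq": joint speeds; "tau": joint torques, N m; "position": TCP position; "tool_rot": TCP orientation; "force": force on the tool from outside, world axes, zero at the start; "wrist_torque": the same for the moment, N m; "gripper_width": finger opening in m; "finger_force": force on a finger pad.
Only numpy, scipy, OpenCV 4.12 (cv2) and the standard library are available. Lean on these libraries where they do the work, as an engineer would, in place of code of your own. Each camera call takes 0.05 s, during which the arm holds its last target. There are 200 camera calls.

## Working session

There is one attempt and no reset: what is moved stays moved. The work goes in short steps, Python scripts to look and compute and a shell command to move; the robot and the scene stay as the last step left them, time stands still between calls to the robot, and variables do not carry over. Pictures are saved under pics/ and viewed, at most 10 in all, crops included, and the job is handed in when it is done.

```bash
mkdir -p pics
cat > h.py <<'E'
import numpy as np,cv2
from station import env
from scipy.spatial.transform import Rotation as R
def cal(n):
    c=env.get_calibration(n);o=np.array(c["orientation"],float)
    Rm=o if o.shape==(3,3) else R.from_euler('xyz',o,degrees=True).as_matrix()
    return np.array(c["camera_matrix"]),np.array(c["xyz"]),Rm
def ray(c,u,v):
    K,p,Rm=c;d=Rm@np.linalg.solve(K,[u,v,1.]);return p,d
def atz(c,u,v,z):
    p,d=ray(c,u,v);return p+d*(z-p[2])/d[2]
def proj(c,P):
    K,p,Rm=c;q=K@(Rm.T@(np.array(P)-p));return q[:2]/q[2]
E
python3 - <<'E'
from h import *
s=env.state();print(s,env.pinch_z)
a=env.capture("scene");b=env.capture("side");
for n in("scene","side","wrist"):print(env.get_calibration(n))
cv2.imwrite("pics/a.png",cv2.resize(a,(800,600)));cv2.imwrite("pics/b.png",cv2.resize(b,(800,600)))
cv2.imwrite("pics/c.png",cv2.resize(env.capture("wrist"),(800,600)))
E
```

```text
{'time': 0.0, 'joint_positions': array([ 1.48155733e+01,  2.20924345e+01,  3.81517517e-01, -2.95562411e-02,
       -6.84114625e+01, -1.48159979e+01]), 'dq': array([-0.04939888,  0.00307858, -0.01460137, -0.00097162, -0.02405323,
        0.0408091 ]), 'tau': array([-9.55001960e-04, -3.92286408e+01,  1.88399577e+01,  4.18616563e+00,
       -4.72148502e-03,  8.27910434e-07]), 'position': array([6.24428001e-01, 1.48824881e-05, 2.30214357e-01]), 'tool_rot': array([ 1.79874665e+02, -4.74839608e-03, -9.00113237e+01]), 'force': array([-0.56871205, -0.01095499,  0.4080252 ]), 'wrist_torque': array([-0.03055609,  0.03847381,  0.01140856]), 'finger_force': 0.0, 'gripper_width': 0.08544081266855891} 0.0187
{'camera_matrix': array([[421.3966976 ,   0.        , 255.8409047 ],
       [  0.        , 421.3966976 , 195.25667355],
       [  0.        ,   0.        ,   1.        ]]), 'xyz': array([-0.23119334, -0.93272774,  0.64031523]), 'orientation': array([-116.28550376,    0.29605658,  -42.13666556])}
{'camera_matrix': array([[479.65265933,   0.        , 254.61880995],
       [  0.        , 479.65265933, 188.45195579],
       [  0.        ,   0.        ,   1.        ]]), 'xyz': array([ 0.4337201 , -1.06989503,  0.79051108]), 'orientation': array([-126.19459781,   -0.89188828,   -5.10731486])}
{'camera_matrix': array([[286.36565667,   0.        , 253.73504818],
       [  0.        , 286.36565667, 191.53652996],
       [  0.        ,   0.        ,   1.        ]]), 'xyz': array([ 0.62464621, -0.07851655,  0.37332439]), 'orientation': array([ 1.62176314e+02, -8.14237389e-02,  1.79979496e+02])}
```

View pics/a.png

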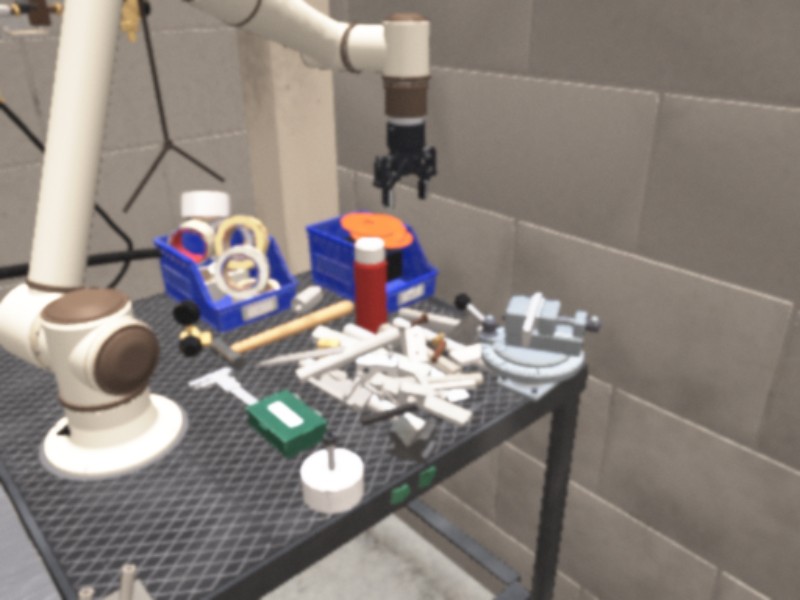

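View pics/b.png

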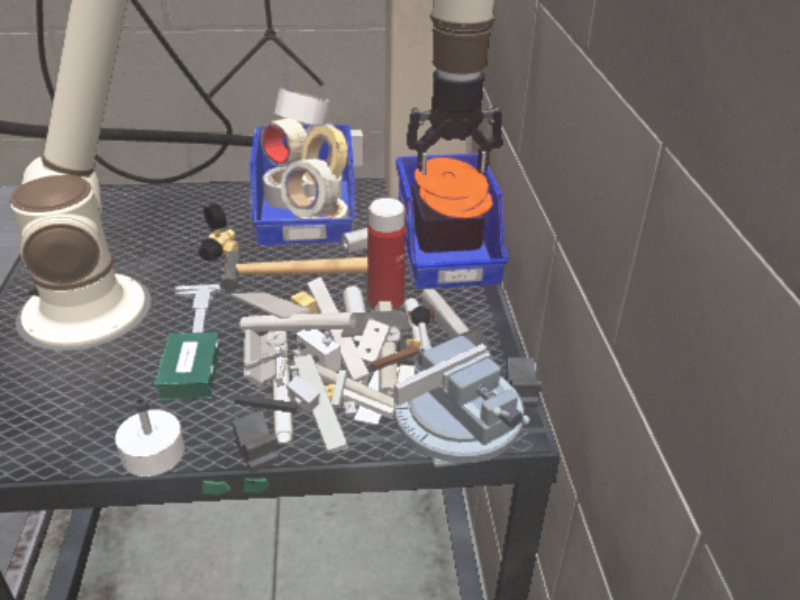

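View pics/c.png

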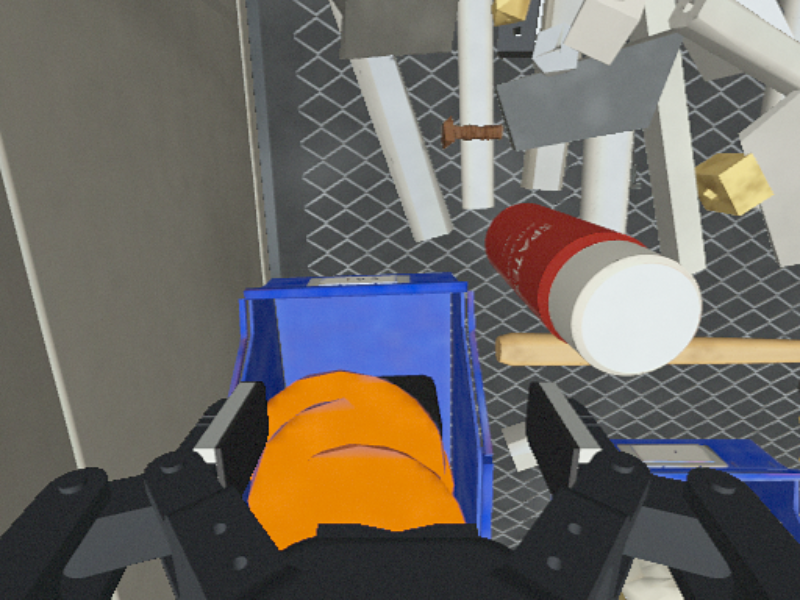

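The vise is seen at about (460,390) in the 800×600 side picture and (535,340) in the scene picture. The wrist camera doesn't see it yet. I'll enlarge both.

Run:
```python
import cv2,numpy as np
a=cv2.imread("pics/b.png");s=cv2.imread("pics/a.png")
from station import env
a=env.capture("side")[180:300,240:360];s=env.capture("scene")[175:275,280:400]
a=cv2.resize(a,(600,600),interpolation=cv2.INTER_CUBIC)
cv2.imwrite("pics/d.png",a)
```

```text
(no output)
```

View pics/d.png

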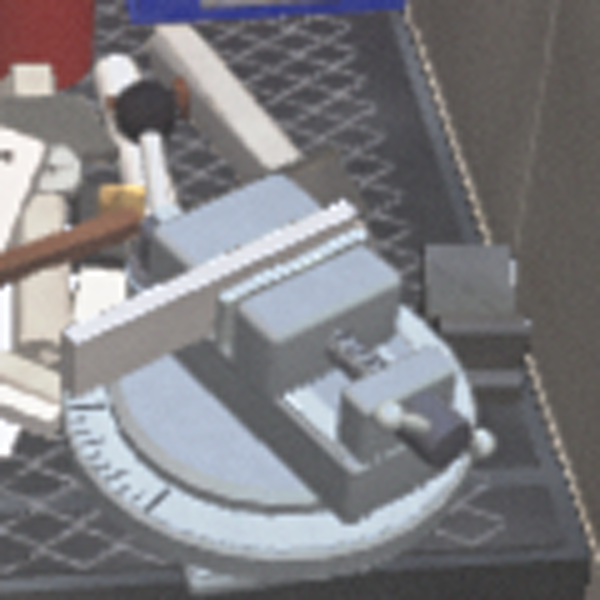

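The ball is at crop (146,108). The bar's top runs from (68,338) at the free end to (350,207), and the base rim lies at the bottom.

Run:
```python
from h import *
c=cal("side")
f=lambda u,v,z:atz(c,240+u/5,180+v/5,z)
b=f(146,108,.13);e0=f(68,338,.163);e1=f(350,207,.163)
print("ball",b,"bar",e0,e1)
d=(e0-e1)[:2];L=np.hypot(*d);d/=L;x=np.array([d[1],-d[0]])
ax=e0[:2]-.104*d
print("L",L,"ydir",np.degrees(np.arctan2(d[1],d[0])),"axis",ax,"bolt",ax+.075*x,"grip",ax+.082*d)
bolt=ax+.075*x
print(np.hypot(*(b[:2]-bolt)),np.degrees(np.arctan2(*(b[:2]-bolt)[::-1])))
for u,v in((85,408),(158,500)):p=f(u,v,.075)[:2]-ax;print(np.hypot(*p),np.degrees(np.arctan2(p[1],p[0])))
```

```text
ball [ 0.55260743 -0.22374896  0.13      ] bar [ 0.50096626 -0.40553566  0.163     ] [ 0.62198081 -0.33702048  0.163     ]
L 0.13906420091563337 ydir -150.48262840206013 axis [ 0.59146772 -0.35429617] bolt [ 0.55451616 -0.28903069] grip [ 0.5201108  -0.39469654]
0.06530963096747976 91.67475984681087
0.07768771533984553 -179.37624451695893
0.07620618339525148 -134.36453717782595
```

```bash
python3 -m inch '[{"claw":0.7,"translation":[0.9,0.29,0],"spin":0},{"claw":0.7,"translation":[0.9,0.29,0],"spin":0},{"claw":0.7,"translation":[0.9,0.29,0],"spin":0},{"claw":0.7,"translation":[0.9,0.29,0],"spin":0},{"claw":0.7,"translation":[0.9,0.29,0],"spin":0},{"claw":0.7,"translation":[0.9,0.29,0],"spin":0},{"claw":0.7,"translation":[0.9,0.29,0],"spin":0},{"claw":0.7,"translation":[0.9,0.29,0],"spin":0},{"claw":0.7,"translation":[0.9,0.29,0],"spin":0},{"claw":0.7,"translation":[0.9,0.29,0],"spin":0},{"claw":0.7,"translation":[0,0,0],"spin":0},{"claw":0.7,"translation":[0,0,0],"spin":0}]' 60
python3 - <<'E'
from h import *
c=cal("side");print("tin",atz(c,386*.64,209*.64,.192))
c=cal("wrist");print(c,env.state()["position"])
cv2.imwrite("pics/e.png",cv2.resize(env.capture("wrist"),(800,600),interpolation=cv2.INTER_CUBIC))
E
```

```text
time: 1.45
position: [0.5523, -0.2252, 0.2312]
tool_rot: [180.0, 0.0, -90.1]
force: [0.0, 0.2, -0.0]
gripper_width: 0.0599
finger_force: 0.0
tin [ 0.51752539 -0.02384838  0.192     ]
(array([[286.36565667,   0.        , 253.73504818],
       [  0.        , 286.36565667, 191.53652996],
       [  0.        ,   0.        ,   1.        ]]), array([ 0.55213341, -0.3037926 ,  0.37413209]), array([[-9.99999087e-01,  1.10935513e-03,  7.71459655e-04],
       [ 1.29237690e-03,  9.51899534e-01,  3.06407584e-01],
       [-3.94437260e-04,  3.06408301e-01, -9.51900099e-01]])) [ 0.55229137 -0.22523274  0.23116672]
```

View pics/e.png

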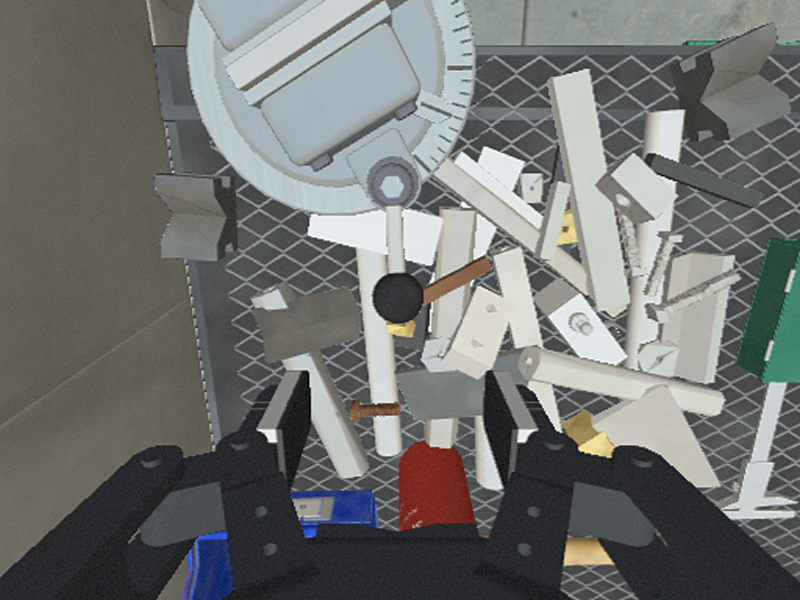

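The black ball is at (398,298), the bolt at (391,184), the index plate tip at about (452,118), and the scale lines run along the rim at right.

Run:
```python
from h import *
c=cal("wrist")
f=lambda u,v,z:atz(c,u*.64,v*.64,z)[:2]
ball=f(398,298,.13);bolt=f(391,184,.13-.005);tip=f(455,119,.088)
ax=np.array([.5915,-.3543])
print(ball,bolt,tip)
for n,p in(("bolt",bolt),("tip",tip)):
  q=p-ax;print(n,np.hypot(*q),np.degrees(np.arctan2(q[1],q[0]))%360)
q=ball-bolt;print(np.hypot(*q),np.degrees(np.arctan2(q[1],q[0])))
im=cv2.imread("pics/e.png")[0:210,360:500]
cv2.imwrite("pics/f.png",cv2.resize(im,None,fx=2.8,fy=2.8,interpolation=cv2.INTER_CUBIC))
```

```text
[ 0.55168786 -0.22547436] [ 0.55550056 -0.28851845] [ 0.51774199 -0.32381203]
bolt 0.07498781492714554 118.6900127555003
tip 0.07981078357375712 157.54217953819855
0.0631592728524399 93.4608454317962
```

View pics/f.png

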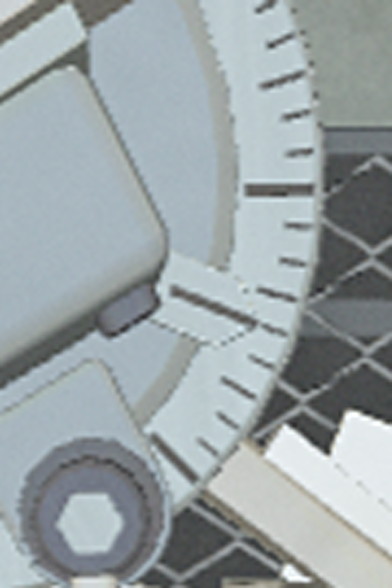

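```bash
python3 -m inch '[{"claw":0.65,"translation":[0,0,0.8],"spin":0},{"claw":0.65,"translation":[0,0,0.8],"spin":0},{"claw":0.65,"translation":[0,0,0.8],"spin":0},{"claw":0.65,"translation":[0,0,0.8],"spin":0},{"claw":0.65,"translation":[0,0,0.8],"spin":0},{"claw":0.65,"translation":[0,0,0.8],"spin":0},{"claw":0.65,"translation":[0,0,0],"spin":0},{"claw":0.0,"translation":[0,0,0],"spin":0},{"claw":0.0,"translation":[0,0,0],"spin":0},{"claw":0.0,"translation":[0,0,0],"spin":0},{"claw":0.0,"translation":[0,0,0],"spin":0},{"claw":0.0,"translation":[0,0,0],"spin":0}]' 50
```

```text
time: 2.7
position: [0.5531, -0.2246, 0.1127]
tool_rot: [-179.9, -0.0, -89.9]
force: [-0.9, 4.8, 6.4]
gripper_width: 0.0291
finger_force: 50.4
```

```bash
python3 -m inch '[{"claw":0,"translation":[0.006,0.17,0],"spin":-0.667},{"claw":0,"translation":[0.006,0.17,0],"spin":-0.667},{"claw":0,"translation":[0.006,0.17,0],"spin":-0.667},{"claw":0,"translation":[0.006,0.17,0],"spin":-0.667},{"claw":0,"translation":[0.006,0.17,0],"spin":-0.667},{"claw":0,"translation":[0.006,0.17,0],"spin":-0.667},{"claw":0,"translation":[0.006,0.17,0],"spin":-0.667},{"claw":0,"translation":[0.006,0.17,0],"spin":-0.667}]'
```

```text
time: 3.5
position: [0.5202, -0.2349, 0.1126]
tool_rot: [-180.0, -0.1, -57.9]
force: [-3.3, 0.3, 4.4]
gripper_width: 0.0295
finger_force: 48.5
```

```bash
python3 -m inch '[{"claw":0,"translation":[0.006,0.17,0],"spin":-0.667},{"claw":0,"translation":[0.006,0.17,0],"spin":-0.667},{"claw":0,"translation":[0.006,0.17,0],"spin":-0.667},{"claw":0,"translation":[0.006,0.17,0],"spin":-0.667},{"claw":0,"translation":[0.006,0.17,0],"spin":-0.667}]'; python3 -m inch '[{"claw":0,"translation":[0.006,0.17,0],"spin":-0.667},{"claw":0,"translation":[0,0,0],"spin":0}]'
```

```text
time: 4.0
position: [0.5044, -0.2498, 0.1126]
tool_rot: [180.0, -0.1, -38.0]
force: [-2.5, -3.0, 3.9]
gripper_width: 0.0293
finger_force: 48.5
time: 4.2
position: [0.5018, -0.2535, 0.1125]
tool_rot: [179.9, -0.1, -34.1]
force: [-3.3, -3.7, 5.7]
gripper_width: 0.0292
finger_force: 51.0
```

```bash
python3 -m inch '[{"claw":0,"translation":[0.003,0.085,0],"spin":-0.333},{"claw":0,"translation":[0,0,0],"spin":0}]'; python3 -m inch '[{"claw":0,"translation":[0.003,0.085,0],"spin":-0.333},{"claw":0,"translation":[0,0,0],"spin":0}]'
```

```text
time: 4.4
position: [0.5011, -0.2544, 0.1125]
tool_rot: [-180.0, -0.1, -32.1]
force: [-2.1, -0.0, 5.5]
gripper_width: 0.0288
finger_force: 49.0
time: 4.6
position: [0.4989, -0.2563, 0.1125]
tool_rot: [180.0, 0.0, -30.3]
force: [-5.1, -0.4, 8.1]
gripper_width: 0.0292
finger_force: 49.4
```

```bash
python3 -m inch '[{"claw":0.65,"translation":[0,0,0],"spin":0},{"claw":0.65,"translation":[0,0,0],"spin":0},{"claw":0.65,"translation":[0,0,0],"spin":0},{"claw":0.65,"translation":[0,0,-0.8],"spin":0},{"claw":0.65,"translation":[0,0,-1],"spin":0},{"claw":0.65,"translation":[0,0,-1],"spin":0},{"claw":0.65,"translation":[0,0,-1],"spin":0},{"claw":0.65,"translation":[0,0,-1],"spin":0},{"claw":0.65,"translation":[0,0,0],"spin":1},{"claw":0.65,"translation":[0,0,0],"spin":1},{"claw":0.65,"translation":[0,0,0],"spin":1},{"claw":0.65,"translation":[0,0,0],"spin":1},{"claw":0.65,"translation":[0,0,0],"spin":1},{"claw":0.65,"translation":[0,0,0],"spin":1},{"claw":0.65,"translation":[0,0,0],"spin":1},{"claw":0.65,"translation":[0,0,0],"spin":1},{"claw":0.65,"translation":[0,0,0],"spin":1},{"claw":0.65,"translation":[0,0,0],"spin":1},{"claw":0.65,"translation":[0,0,0],"spin":0}]'
python3 - <<'E'
from h import *
c=cal("wrist");print([proj(c,p)/.64 for p in ([.555,-.2887,.13],[.5,-.256,.13],[.52,-.394,.163])])
cv2.imwrite("pics/g.png",cv2.resize(env.capture("wrist"),(800,600),interpolation=cv2.INTER_CUBIC))
import pickle;pickle.dump(c,open("g.pkl","wb"))
E
```

```text
time: 6.5
position: [0.5, -0.2553, 0.2309]
tool_rot: [180.0, 0.0, -90.0]
force: [0.2, -0.1, 0.2]
gripper_width: 0.0557
finger_force: 0.0
[array([296.43532527, 241.50277419]), array([396.43853185, 298.21158261]), array([3.47488713e+02, 2.15194406e-01])]
```

View pics/g.png

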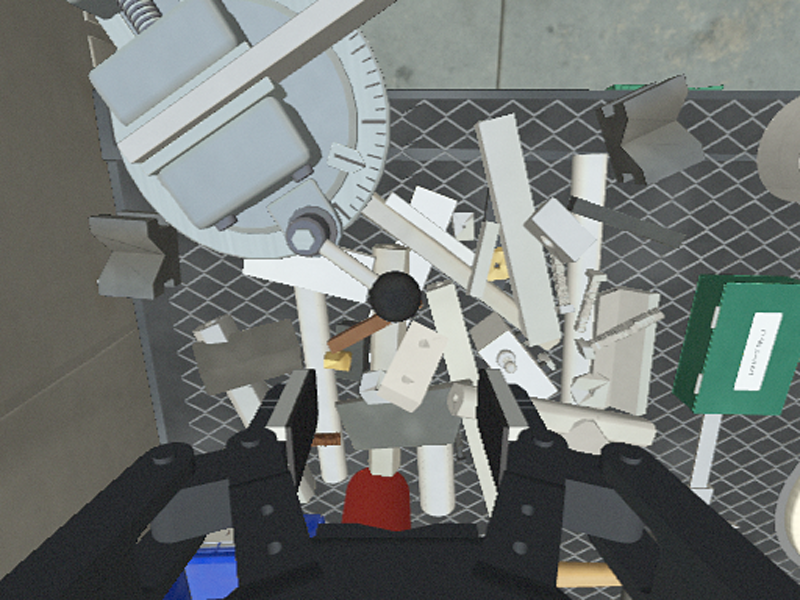

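The ball is now at (395,297), the bolt at (306,234) and the index line from (333,156) to (368,162). The plate looks to have turned a little past where it was.

Run:
```python
from h import *
import pickle
c=pickle.load(open("g.pkl","rb"))
f=lambda u,v,z:atz(c,u*.64,v*.64,z)[:2]
a=lambda q:(round(np.hypot(*q),4),np.degrees(np.arctan2(q[1],q[0]))%360)
ball=f(395,297,.13);bolt=f(305,234,.125);ax=np.array([.5915,-.3543])
print(ball,bolt,"bolt",a(bolt-ax),"lever",a(ball-bolt))
print("tip",a(f(369,161,.088)-ax),"plate line",a(f(369,161,.088)-f(333,155,.088)))
print("bar",a(f(390,0,.163)-f(250,84,.163)))
```

```text
[ 0.50082275 -0.25672665] [ 0.55105982 -0.29200104] bolt (np.float64(0.0743), np.float64(122.988850340009)) lever (np.float64(0.0614), np.float64(144.9250558893668))
tip (np.float64(0.0784), np.float64(162.34293352308543)) plate line (np.float64(0.0221), np.float64(170.9521453691604))
bar (np.float64(0.0677), np.float64(207.38355857794164))
```

Vise has swung about 4° along, and the lever is not quite at its stop (roughly 0.85 rad). I'll regrip the ball and press it inward toward the swivel axis to reach the stop.

```bash
python3 -m inch '[{"claw":0.65,"translation":[0.056,-0.03,0],"spin":-1},{"claw":0.65,"translation":[0,0,0],"spin":-1},{"claw":0.65,"translation":[0,0,0],"spin":-1},{"claw":0.65,"translation":[0,0,0],"spin":-1},{"claw":0.65,"translation":[0,0,0],"spin":-1},{"claw":0.65,"translation":[0,0,0],"spin":-1},{"claw":0.65,"translation":[0,0,0],"spin":-1},{"claw":0.65,"translation":[0,0,0],"spin":-1},{"claw":0.65,"translation":[0,0,0],"spin":-1},{"claw":0.65,"translation":[0,0,0.9],"spin":-0.3},{"claw":0.65,"translation":[0,0,0.95],"spin":0},{"claw":0.65,"translation":[0,0,0.95],"spin":0},{"claw":0.65,"translation":[0,0,0.95],"spin":0},{"claw":0.65,"translation":[0,0,0.95],"spin":0},{"claw":0.65,"translation":[0,0,0],"spin":0},{"claw":0,"translation":[0,0,0],"spin":0},{"claw":0,"translation":[0,0,0],"spin":0},{"claw":0,"translation":[0,0,0],"spin":0},{"claw":0,"translation":[0,0,0],"spin":0},{"claw":0,"translation":[0,0,0],"spin":0}]' 50
```

```text
time: 8.55
position: [0.5016, -0.257, 0.1153]
tool_rot: [-179.9, -0.2, -34.1]
force: [0.3, 1.2, 5.4]
gripper_width: 0.0293
finger_force: 49.7
```

```bash
for i in 1 2; do python3 -m inch '[{"claw":0,"translation":[0.02,0.106,0],"spin":-0.417},{"claw":0,"translation":[0.02,0.106,0],"spin":-0.417},{"claw":0,"translation":[0,0,0],"spin":0}]'|egrep 'pos|rot|^force'; done
```

```text
position: [0.4984, -0.2613, 0.1153]
tool_rot: [-179.9, -0.0, -29.2]
force: [-2.8, 6.0, 8.7]
position: [0.4931, -0.267, 0.1153]
tool_rot: [179.9, 0.4, -24.5]
force: [-10.4, 3.0, 13.4]
```

```bash
for i in 1 2; do python3 -m inch '[{"claw":0,"translation":[0.057,0.018,0],"spin":0},{"claw":0,"translation":[0,0,0],"spin":0}]'|egrep 'pos|rot|^force'; done
```

```text
position: [0.4932, -0.2671, 0.1152]
tool_rot: [180.0, 0.5, -24.4]
force: [-12.6, 6.7, 15.9]
position: [0.4932, -0.2671, 0.1152]
tool_rot: [180.0, 0.7, -24.5]
force: [-14.4, 10.8, 19.1]
```

Position stays while force climbs, so the lever is at its loose stop. I'll swing the vise part-way by arcing the ball around the swivel axis, with the lever held on its stop.

```bash
python3 -m inch '[{"claw":0,"translation":[-0.096,0.354,0],"spin":-0.667},{"claw":0,"translation":[-0.096,0.354,0],"spin":-0.667},{"claw":0,"translation":[-0.096,0.354,0],"spin":-0.667},{"claw":0,"translation":[0,0,0],"spin":0}]'
python3 - <<'E'
from h import *
c=cal("wrist");s=env.state();p=s["position"][:2]-[.5915,-.3543]
print(np.hypot(*p),np.degrees(np.arctan2(p[1],p[0])))
import pickle;pickle.dump(c,open("i.pkl","wb"))
cv2.imwrite("pics/i.png",cv2.resize(env.capture("wrist"),(800,600),interpolation=cv2.INTER_CUBIC))
E
```

```text
time: 9.95
position: [0.4766, -0.2909, 0.1152]
tool_rot: [-180.0, 0.7, -12.2]
force: [-15.8, 4.6, 17.3]
gripper_width: 0.0292
finger_force: 49.7
0.13120802864717793 151.09429851542228
```

View pics/i.png

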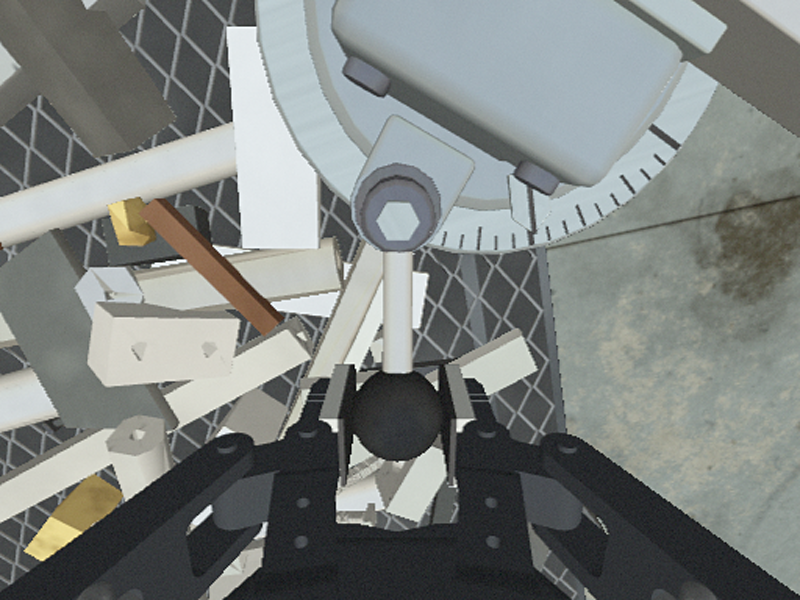

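Run:
```python
from h import *
import pickle
c=pickle.load(open("i.pkl","rb"))
f=lambda u,v,z:atz(c,u*.64,v*.64,z)[:2]
ax=np.array([.5915,-.3543])
a=lambda q:(round(np.hypot(*q),4),round(np.degrees(np.arctan2(q[1],q[0]))%360,2))
print("long",a(f(663,135,.075)-ax),"tip",a(f(531,226,.088)-ax),"bolt",a(f(397,215,.125)-ax))
for t in(175,180,185,225):print(t,proj(c,[*(ax+.077*np.array([np.cos(np.radians(t)),np.sin(np.radians(t))])),.075])/.64)
im=cv2.imread("pics/i.png")[100:270,400:700]
cv2.imwrite("pics/j.png",cv2.resize(im,None,fx=2.66,fy=2.66,interpolation=cv2.INTER_CUBIC))
```

```text
long (np.float64(0.0759), np.float64(225.63)) tip (np.float64(0.0742), np.float64(178.09)) bolt (np.float64(0.0739), np.float64(137.45))
175 [512.30659469 229.0315271 ]
180 [528.81121416 226.2445128 ]
185 [545.22533284 222.03154045]
225 [663.53568768 138.54394822]
```

View pics/j.png

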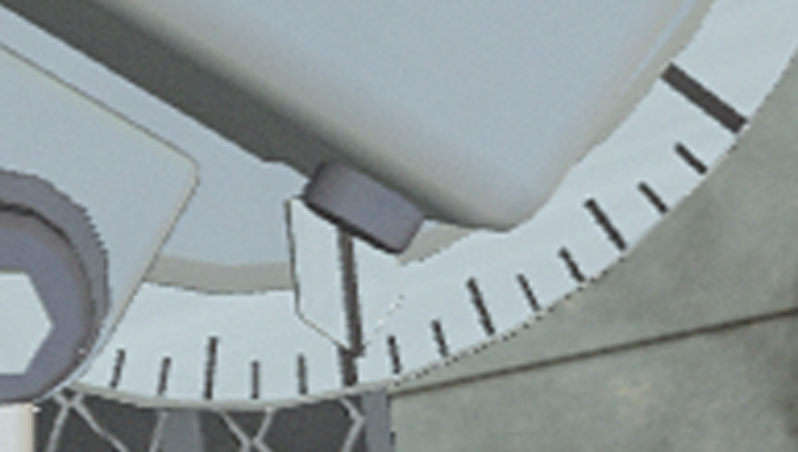

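The index tip is at about (534,232) and the 45° line's outer part is visible just below it at about (531,242). I'll account for the height parallax.

Run:
```python
from h import *
import pickle
from scipy.optimize import least_squares
c=pickle.load(open("i.pkl","rb"))
g=lambda u,v,z:atz(c,(400+u/2.66)*.64,(100+v/2.66)*.64,z)[:2]
# scale line points (crop px): angle deg -> centre of line
S={45:(348,370),50:(394,355),55:(440,338),60:(481,306),65:(528,293),70:(572,265),75:(605,223),80:(653,197),85:(691,157),90:(706,96),40:(302,375),35:(254,379),30:(211,368),25:(164,376),20:(118,369)}
A=np.array(list(S));P=np.array([g(*S[k],.075) for k in A])
# fit axis and offset by angle residuals, axis weakly tied to prior
def r(x):
    q=P-x[:2];t=np.degrees(np.arctan2(q[:,1],q[:,0]))%360
    return np.r_[t-A-x[2],(x[:2]-[.5915,-.3543])/.0015]
s=least_squares(r,[.5915,-.3543,135]);print(s.x,np.round(r(s.x),2))
for ax in(s.x[:2],np.array([.5915,-.3543])):
  for u,v in((356,351),(347,237),(351,300)):
    q=g(u,v,.088)-ax;print(np.hypot(*q),np.degrees(np.arctan2(q[1],q[0]))%360-s.x[2])
  q=np.array([.4766,-.2909])-ax;print("ball",np.hypot(*q),np.degrees(np.arctan2(q[1],q[0])))
```

```text
[  0.59182426  -0.35412475 135.36705751] [-0.13 -0.11 -0.06 -0.   -0.12 -0.   -0.07  0.04  0.12  0.33 -0.03 -0.19
  0.06  0.09  0.07  0.22  0.12]
0.07702545894353957 43.50501286304868
0.060945331968285416 43.805286450955236
0.06968530321803315 43.51395494847273
ball 0.13143058669810187 151.2459669922185
0.07670492475808932 43.36936246518093
0.06062390246248762 43.635244543315196
0.06936476331176489 43.363991380107905
ball 0.1312309795741844 151.11078182312852
```

```bash
cat > m.py <<'E'
from h import *
from scipy.ndimage import map_coordinates,gaussian_filter1d as gf
AX=np.array([.5918,-.3541])
def polar(c,im,th,r,z):
    T,Rr=np.meshgrid(np.radians(th),r)
    P=np.stack([AX[0]+Rr*np.cos(T),AX[1]+Rr*np.sin(T),np.full(T.shape,z)],-1)
    K,p,Rm=c;q=(P-p)@Rm@K.T;uv=q[...,:2]/q[...,2:]
    return map_coordinates(im,[uv[...,1],uv[...,0]],order=1,cval=np.nan)
def vise(save=None):
    s=env.state();c=cal("wrist");im=env.capture("wrist")
    if save:cv2.imwrite(save,im)
    g=im.mean(2)
    th=np.arange(140,230,.1)
    S=polar(c,g,th,np.linspace(.0775,.081,8),.075).mean(0)
    S=gf(np.nan_to_num(S,nan=np.nanmedian(S)),3);S=np.clip(gf(S,15)-S,0,30)
    w=(th>172)&(th<222)
    ph=np.angle((S[w]*np.exp(2j*np.pi*th[w]/5)).sum())/2/np.pi*5
    off=ph+round((135.37-ph)/5)*5
    I=polar(c,g,th,np.linspace(.063,.074,12),.088).mean(0);I=gf(I,3);D=gf(I,15)-I
    k=np.abs(th-off-45)<8
    j=np.where(k,D,-99).argmax();sl=slice(j-8,j+9);ww=np.clip(D[sl],0,None)
    t=(th[sl]*ww).sum()/ww.sum()
    print("scale off %.2f index %.2f (depth %.1f) vise %.2f [abs %.2f]"%(off,t,D[j],t-off,t-135.37))
    q=s["position"][:2]-AX;print("tcp",s["position"].round(4),"r %.4f ang %.2f"%(np.hypot(*q),np.degrees(np.arctan2(q[1],q[0]))),"F",s["force"].round(1),"yaw %.1f"%s["tool_rot"][2])
if __name__=="__main__":
    import sys;vise(*sys.argv[1:])
E
python3 m.py
```

```text
scale off 135.32 index 178.80 (depth 64.2) vise 43.48 [abs 43.43]
tcp [ 0.4767 -0.2909  0.1152] r 0.1313 ang 151.22 F [-15.7   4.7  16.9] yaw -12.2
```

```bash
python3 -m inch '[{"claw":0,"translation":[-0.039,0.132,0],"spin":-0.25},{"claw":0,"translation":[0,0,0],"spin":0},{"claw":0,"translation":[0,0,0],"spin":0}]'|grep force; python3 m.py
```

```text
force: [-14.6, 6.5, 17.4]
finger_force: 49.9
scale off 135.23 index 179.98 (depth 64.1) vise 44.75 [abs 44.61]
tcp [ 0.4753 -0.2934  0.1151] r 0.1314 ang 152.46 F [-14.6   6.5  17.4] yaw -10.8
```

```bash
python3 -m inch '[{"claw":0,"translation":[-0.117,-0.027,0],"spin":0},{"claw":0,"translation":[0,0,0],"spin":0}]'|grep force; python3 m.py
```

```text
force: [-8.8, 2.0, 11.8]
finger_force: 49.3
scale off 135.22 index 179.99 (depth 63.6) vise 44.77 [abs 44.62]
tcp [ 0.4754 -0.2933  0.1152] r 0.1313 ang 152.42 F [-8.8  2.  11.8] yaw -10.8
```

```bash
python3 -m inch '[{"claw":0,"translation":[-0.05,-0.127,0],"spin":0.5},{"claw":0,"translation":[0.003,-0.127,0],"spin":0.5},{"claw":0,"translation":[0,0,0],"spin":0}]'|grep force; python3 m.py
```

```text
force: [-6.3, -0.0, 10.6]
finger_force: 49.2
scale off 135.23 index 179.96 (depth 62.8) vise 44.73 [abs 44.59]
tcp [ 0.4769 -0.2872  0.1152] r 0.1329 ang 149.77 F [-6.3 -0.  10.6] yaw -16.8
```

```bash
python3 -m inch '[{"claw":0,"translation":[0.003,-0.127,0],"spin":0.5},{"claw":0,"translation":[0.003,-0.127,0],"spin":0.5},{"claw":0,"translation":[0,0,0],"spin":0}]'|grep force; python3 m.py
```

```text
force: [-7.1, -0.8, 9.6]
finger_force: 49.3
scale off 135.25 index 179.94 (depth 62.5) vise 44.69 [abs 44.57]
tcp [ 0.4792 -0.2812  0.1152] r 0.1342 ang 147.09 F [-7.1 -0.8  9.6] yaw -22.8
```

```bash
python3 -m inch '[{"claw":0,"translation":[0.003,-0.127,0],"spin":0.5},{"claw":0,"translation":[0.003,-0.127,0],"spin":0.5},{"claw":0,"translation":[0,0,0],"spin":0}]'|grep force; python3 m.py; python3 -m inch '[{"claw":0,"translation":[0.003,-0.127,0],"spin":0.5},{"claw":0,"translation":[0.003,-0.127,0],"spin":0.5},{"claw":0,"translation":[0,0,0],"spin":0}]'|grep force; python3 m.py
```

```text
force: [-6.7, -0.6, 10.0]
finger_force: 49.3
scale off 135.24 index 179.89 (depth 61.9) vise 44.65 [abs 44.52]
tcp [ 0.482  -0.2756  0.1152] r 0.1350 ang 144.43 F [-6.7 -0.6 10. ] yaw -28.8
force: [-5.0, -1.9, 9.6]
finger_force: 49.4
scale off 135.25 index 179.87 (depth 61.3) vise 44.62 [abs 44.50]
tcp [ 0.4854 -0.2703  0.1152] r 0.1355 ang 141.77 F [-5.  -1.9  9.6] yaw -34.9
```

Clamped at about 44.6°. I'll continue to the tight stop.

```bash
python3 -m inch '[{"claw":0,"translation":[0.003,-0.127,0],"spin":0.5},{"claw":0,"translation":[0.003,-0.127,0],"spin":0.5},{"claw":0,"translation":[0.003,-0.127,0],"spin":0.5},{"claw":0,"translation":[0.003,-0.127,0],"spin":0.5},{"claw":0,"translation":[0.003,-0.127,0],"spin":0.5},{"claw":0,"translation":[0.003,-0.127,0],"spin":0.5},{"claw":0,"translation":[0.003,-0.127,0],"spin":0.5},{"claw":0,"translation":[0.003,-0.127,0],"spin":0.5},{"claw":0,"translation":[0,0,0],"spin":0}]'|grep force; python3 m.py; python3 -m inch '[{"claw":0,"translation":[0.003,-0.127,0],"spin":0.5},{"claw":0,"translation":[0.003,-0.127,0],"spin":0.5},{"claw":0,"translation":[0,0,0],"spin":0}]'|grep force; python3 m.py
```

```text
force: [-5.4, -2.6, 8.7]
finger_force: 49.5
scale off 135.21 index 179.78 (depth 57.1) vise 44.57 [abs 44.41]
tcp [ 0.5038 -0.2533  0.1152] r 0.1338 ang 131.12 F [-5.4 -2.6  8.7] yaw -58.9
force: [-6.3, -3.2, 8.7]
finger_force: 49.5
scale off 135.22 index 179.78 (depth 55.9) vise 44.56 [abs 44.41]
tcp [ 0.5094 -0.2504  0.1152] r 0.1324 ang 128.48 F [-6.3 -3.2  8.7] yaw -64.9
```

```bash
for i in 1 2 3; do python3 -m inch '[{"claw":0,"translation":[0.002,-0.085,0],"spin":0.2},{"claw":0,"translation":[0,0,0],"spin":0}]'|egrep '^force|posi'; done; python3 m.py
```

```text
position: [0.5105, -0.2499, 0.1152]
force: [-7.0, -4.4, 10.4]
position: [0.5118, -0.2494, 0.1152]
force: [-9.6, -4.6, 9.4]
position: [0.5128, -0.2489, 0.1152]
force: [-12.8, -7.6, 11.9]
scale off 135.23 index 179.68 (depth 55.7) vise 44.46 [abs 44.31]
tcp [ 0.5128 -0.2489  0.1152] r 0.1316 ang 126.92 F [-12.8  -7.6  11.9] yaw -68.4
```

```bash
for i in 1 2 3 ; do python3 -m inch '[{"claw":0,"translation":[0.0,-0.085,0],"spin":0},{"claw":0,"translation":[0,0,0],"spin":0}]'|egrep '^force|posi'; done; python3 m.py
```

```text
position: [0.5129, -0.2488, 0.1152]
force: [-16.6, -9.6, 12.7]
position: [0.5129, -0.2487, 0.115]
force: [-19.8, -12.2, 14.1]
position: [0.513, -0.2486, 0.115]
force: [-24.4, -14.8, 15.8]
scale off 135.23 index 179.59 (depth 56.6) vise 44.36 [abs 44.22]
tcp [ 0.513  -0.2486  0.115 ] r 0.1317 ang 126.74 F [-24.4 -14.8  15.8] yaw -68.5
```

```bash
python3 -m inch '[{"claw":0,"translation":[0,0.13,0],"spin":0},{"claw":0,"translation":[0,0,0],"spin":0},{"claw":0.6,"translation":[0,0,0],"spin":0},{"claw":0.6,"translation":[0,0,0],"spin":0},{"claw":0.6,"translation":[0,0,0],"spin":0},{"claw":0.6,"translation":[0,0,0],"spin":0}]'; python3 m.py; python3 -m inch '[{"claw":0.6,"translation":[0,0,-0.8],"spin":0},{"claw":0.6,"translation":[0,0,-1],"spin":0},{"claw":0.6,"translation":[0,0,-1],"spin":0},{"claw":0.6,"translation":[0,0,-1],"spin":0},{"claw":0.6,"translation":[0,0,-1],"spin":0},{"claw":0.6,"translation":[0,0,0],"spin":0}]';python3 m.py pics/k.png;python3 -c "
from h import *
import pickle;pickle.dump(cal('wrist'),open('k.pkl','wb'))
i=cv2.imread('pics/k.png');cv2.imwrite('pics/k2.png',cv2.resize(i,(800,600),interpolation=cv2.INTER_CUBIC))"
```

```text
time: 15.25
position: [0.5203, -0.2453, 0.1136]
tool_rot: [-180.0, 0.0, -68.2]
force: [-0.1, -0.2, -0.4]
gripper_width: 0.0515
finger_force: 0.0
scale off 135.25 index 179.79 (depth 58.6) vise 44.54 [abs 44.42]
tcp [ 0.5203 -0.2453  0.1136] r 0.1301 ang 123.32 F [-0.1 -0.2 -0.4] yaw -68.2
time: 15.9
position: [0.5222, -0.2461, 0.2379]
tool_rot: [-179.6, -0.3, -68.2]
force: [0.3, 0.7, 0.1]
gripper_width: 0.0513
finger_force: 0.0
scale off 135.17 index 179.53 (depth 53.3) vise 44.36 [abs 44.16]
tcp [ 0.5222 -0.2461  0.2379] r 0.1285 ang 122.78 F [0.3 0.7 0.1] yaw -68.2
```

View pics/k2.png

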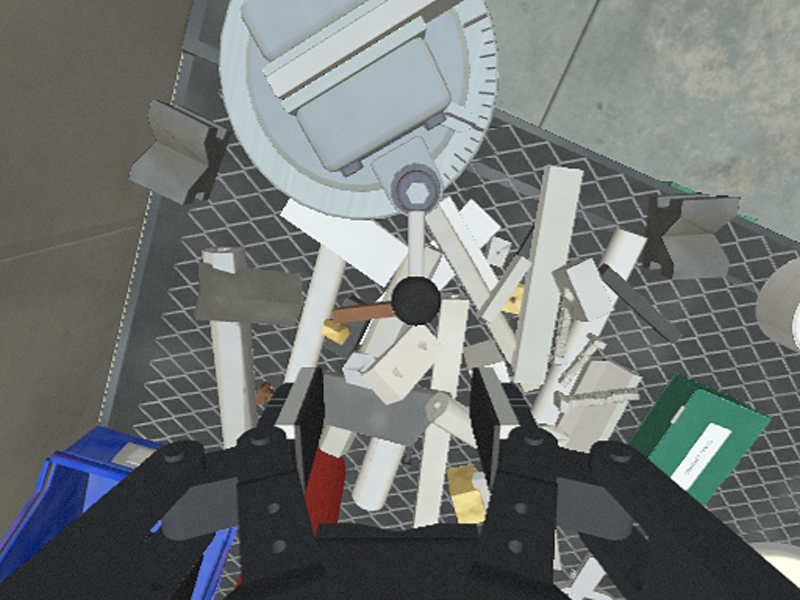

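The lever is back in its starting pose relative to the vise: ball at (416,300), bolt at (416,188). The index measures about 44.5°, and the gripper is clear with nothing else disturbed. Handing in.

```bash
python3 -c "
from station import env
print(env.finish_job())"
```

```text
the job is handed in; nothing more can be done
None
```

The job is handed in: I loosened the lever to its stop, swung the vise to about 44.5° (half a degree short of the 45° line by the wrist camera), and locked it fully tight, in 16 s of the 61 s allowed. While I was loosening the lever, the vise also turned a few degrees towards 45° just before the lever reached its stop. The judge's verdict wasn't shown.

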